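# Open a tight jar of cocktail cherries in the bar's jar clamp

## Robot

A 6-joint arm with a two-finger parallel gripper is mounted at the origin on a cart in front of the work surface, level with it; the furniture and walls round the work are solid. World frame = base frame: x ahead of the robot, y to its left, z up, the work surface at z = 0. Lengths are in m, angles in rad, forces in N, time in s.
With the tool pointing down it reaches from about 0.375 to 0.9 m from the base axis. Payload 3.1 kg.
Tool frame: the origin (TCP) lies midway between the tips of the shut fingers; the grasp point (between the pads) lies 19 mm behind it (pinch_z is the distance from the TCP to the grasp point, in m); z points along the fingers, y is the line along which they close (so a half turn about z gives the same grasp; the last joint's range is limited). The gripper opens to 85 mm and grips with 20 to 120 N. Pads are 22 mm wide; open, the fingers measure 114 mm over their backs; the gripper's body (76 mm by 85 mm) begins 54 mm behind the grasp point. The pads swing forward as they close: fully open they stand 13 mm farther back than shut.
Start: joints at [1.044, 0.527, 1.433, -0, 1.181, -0.178], TCP at [0.213, 0.588, 0.231] pointing down, gripper open.
Joint ranges: [-3.08, 3.08], [-0.75, 2.2], [0.22, 2.44], [-1.43, 4.57], [0, 2.65], [-2.85, 2.85]. Speed limits (rad/s): [2.79, 2.79, 3.14, 3.14, 3.14, 3.14].

## Interface

Orientations are given as a unit quaternion [x, y, z, w].
In Python, from station import sense, snapshot, camera_params, sign_off, pinch_z gives the robot as it stands. The module is installed in compiled form; this text tells all that it offers.
- The arm moves only by the shell command python3 -m handwheel 'ROWS' [FORCE]. ROWS is JSON, a list that holds one entry, the list of rows, each a list of 7 numbers: the turn, a rotation vector about the tool's x, y, z in degrees, then the shift along the tool's x, y, z in m, then the opening, from 0 (shut) to 1 (fully open). A call has 1 to 20 rows; each row shifts and turns the commanded pose from where the row before left it, along the tool's axes as they then stand; what a row does not reach is not made up. A row lasts 1/8 s, in which the tool goes at most 62.5 mm and 10.7 degrees, less where a joint would pass 70% of its speed; a pose out of reach is approached as far as the arm can. A call with a gripper value outside its range is refused whole. The fingers move at their own pace and stop on an object; FORCE is the grip in N (left out, the last holds). Time passes only in rows, so rows that do not move let the fingers close. It gives the time, the measured TCP pose, the force, the opening and the grip force at its end, in the units of the state.
- sense(): the state, without advancing time (a new reading comes with each control period).
- snapshot(name): name is "side" or "top"; returns the picture (420x560x3 uint8, red, green, blue); there is no depth.
- camera_params(name): a dict with "fx", "fy", "cx", "cy" (pixels), "world_to_cam" (4x4, takes a point from world to camera coordinates). Camera axes: x right, y down, z forward; pixel columns grow to the right and rows downward; lengths in m; the calibration is good to about 2 mm. A picture is of the moment at which its call begins. camera_params takes no time and is no camera call.
- sign_off(): hands the job in; it is judged then, once.
The state is a dict: "t": time; "q": joint angles; "qd": joint speeds; "tau": joint torques, N m; "tcp_pos": TCP position; "tool_rot": TCP orientation; "force": force on the tool from outside, world axes, zero at the start; "ft_torque": the same for the moment, N m; "finger_gap": opening from 0.0 (shut) to 1.0 (fully open); "gripper_force": force on a finger pad.
Only numpy, scipy, OpenCV 4.12 (cv2) and the standard library are available. Lean on these libraries where they do the work, as an engineer would, in place of code of your own. Each camera call takes 0.05 s, during which the arm holds its last target. There are 200 camera calls.

## Task

A tightly closed jar of cherries stands in the one-handed jar clamp on the bar. Press the clamp's hinged collar down round the jar until it clicks shut, so that the jar cannot turn, then unscrew the gold cap (anticlockwise seen from above), stop as soon as its threads let go, well within a quarter turn, and raise it straight off. Finish still holding the cap level just above the open mouth, a finger's width or two clear of it, with the jar left standing in the closed clamp; do not lift the jar or disturb the wine glass, steel cup and matchbox beside it.

Things in the scene. Friction and masses are not known exactly. Their poses are not given: they have to be found in the camera images.
- clamp: jar clamp stuck to the bar: oak board 205 x 128 mm (its x, y), 12 mm high, with a smooth round well (inner radius 42 mm, rim 6 mm high) where the jar stands, free to turn. Origin under the well's middle, on the bar top; z up, x away from the robot when unturned. Hinge posts 81 mm high behind the jar at x = +78, y = +-51 mm; sprung ball catch 61 mm high in front, at x = -55 mm
- collar (a joint): angle of the clamp's steel collar, rad: 0 = level and shut, up to 1.0 = open, front raised. A light spring (about 0.15 N m at the bottom) lifts it; it stays down only once pushed into the ball catch, which acts over the last 0.06 rad and takes about 8 to 15 N at the tab. A collar that has clicked shut reads under 0.035
- collar_hinge (a point): middle of the collar's hinge line, 70 mm above the bar, along the clamp's y at its x = +78 mm. The collar is an oblong frame: two side arms 10 mm high, inner faces 66 mm apart, that pass either side of the jar's body and keep it from turning, and a front bar 133 mm from the hinge line. While open, the front bar hangs over the cap
- collar_tab (a point): middle of the upper face of the collar's red thumb tab (34 x 34 mm, the place to press), 155 mm from the hinge line and 5 mm off the collar's mid-plane; it swings with the collar. With the collar shut it lies 75 mm above the bar and 77 mm in front of the jar; z is normal to the tab
- jar_mouth (a point): centre of the rim of the glass jar (the mouth), z up. The jar is a rounded square 62 mm wide, 0.4 kg; its shoulder is 26 mm below the mouth, the neck is 39 mm across. The mouth is 114 mm above the bar.
- cap_center (a point): centre of the gold cap, 56 mm across, 26 mm high: top 13 mm above, lower edge 13 mm below this point and 6 mm above the jar's shoulder. Tight, this point is 6 to 7 mm below the mouth's rim. Held by three lugs and a sprung seal (3 mm), it resists with up to 1 N m (less if turned slowly), rises 2 mm, is free after about 45 degrees anticlockwise against the jar and meets the next threads past 105
- cap_mark (a point): point on the cap's side, half-way up; screwed down it lies on the jar's own -y side, and goes round with the cap
- jar: the glass jar; origin in the middle of its underside, z up, x towards the back of the clamp; underside 12 mm above the bar. Within the shut collar it can still turn up to 8 degrees before it is stopped
- cap: the cap; origin in the middle of its lower edge, z up
- glass_1: stemmed wine glass standing upside down, 81 mm across, 202 mm high; origin in the middle of its underside
- steel_cup: steel cup with a strap handle, 58 x 79 mm, 92 mm high; origin in its underside
- matchbox: matchbox 36 x 54 x 15 mm lying flat; origin in its underside
Not all that is in view belongs to the job. What is shaped like the jar but turquoise is not meant. Of the things that look like the cap, the smaller one is meant.

How it is judged:
On the way, in this order (a step that is already met when the one before it is completed fails the run):
1. the collar is pressed down round the jar and held by its catch (value of joint collar below 0.035 rad and contact force between clamp and the fingers below 0.5 N and y of cap_mark in the frame of jar below -0.0245 m), for 0.2 s.
2. the cap is turned anticlockwise against the braced jar until its threads let go (y of cap_mark in the frame of jar above -0.021 m and x of cap_mark in the frame of jar above 0 m and z of cap_center in the frame of jar below 0.104 m and value of joint collar below 0.035 rad), for 0.05 s.
At the end, for the whole second after the job is handed in: Gripper holds the cap still and level (11 degrees), lower edge 3 to 55 mm above the jar's mouth, within 20 mm of its axis, turned at most 98 degrees from tight, touching neither jar nor collar; collar shut (under 0.035 rad), jar upright on the clamp (z of cap_center in the frame of jar_mouth between 0.016 and 0.068 m and horizontal distance between cap_center and jar_mouth below 0.02 m and angle between cap_center's own z axis and vertical below 0.2 rad and y of cap_mark in the frame of jar below 0.004 m and x of cap_mark in the frame of jar above 0 m and contact force between cap and the fingers above 2 N and contact force between cap and jar below 0.05 N and contact force between cap and clamp below 0.05 N and linear speed of cap below 0.03 m/s and value of joint collar below 0.035 rad and z of jar in the frame of clamp below 0.016 m and horizontal distance between jar and clamp below 0.012 m and angle between jar's own z axis and vertical below 0.06 rad); the arm keeps its last pose, push and grip.
It fails at once if the jar is lifted more than 10 mm off the clamp's board (z of jar in the frame of clamp above 0.022 m).
It fails at once if the wine glass is moved or tipped (distance of glass_1 from where it was at the start of the episode above 0.03 m or angle between glass_1's own z axis and vertical above 0.3 rad).
It fails at once if the steel cup is moved or tipped (distance of steel_cup from where it was at the start of the episode above 0.03 m or angle between steel_cup's own z axis and vertical above 0.3 rad).
It fails at once if the matchbox is moved (distance of matchbox from where it was at the start of the episode above 0.03 m).
It also fails if it takes over 58 s, if anything falls off the work surface, if the arm or the gripper's body presses on something with over 40 N, if the wrist force passes 120 N, or if a joint passes its speed limit or range.

## Working session

There is one attempt and no reset: what is moved stays moved. The work goes in short steps, Python scripts to look and compute and a shell command to move; the robot and the scene stay as the last step left them, time stands still between calls to the robot, and variables do not carry over. Pictures are saved under pics/ and viewed, at most 10 in all, crops included, and the job is handed in when it is done.

```bash
mkdir -p pics; python3 - <<'E'
from station import *
import cv2, numpy as np
np.set_printoptions(precision=4,suppress=True)
for n in("side","top"):
    im=snapshot(n); cv2.imwrite(f"pics/{n}0.png",im[:,:,::-1]); print(n,camera_params(n))
s=sense(); print(s); print(pinch_z)
E
```

```text
side {'fx': 448.93418221252875, 'fy': 448.93418221252875, 'cx': 282.6990318790615, 'cy': 206.68197859525964, 'world_to_cam': array([[ 0.8188, -0.5738,  0.0176, -0.5196],
       [-0.2545, -0.3902, -0.8849,  0.2566],
       [ 0.5146,  0.72  , -0.4655,  0.7247],
       [ 0.    ,  0.    ,  0.    ,  1.    ]])}
top {'fx': 540.0604952335523, 'fy': 540.0604952335523, 'cx': 287.0409024266802, 'cy': 207.92114369792571, 'world_to_cam': array([[-0.011 , -0.9999, -0.0074,  0.0131],
       [-0.9854,  0.0121, -0.1698,  0.6187],
       [ 0.1699,  0.0055, -0.9854,  1.0774],
       [ 0.    ,  0.    ,  0.    ,  1.    ]])}
{'t': 0.1, 'q': array([ 1.0445,  0.5284,  1.4338,  0.    ,  1.1814, -0.1785]), 'qd': array([ 0.0001, -0.0042,  0.0007, -0.0004, -0.0011, -0.001 ]), 'tau': array([ -0.0011, -44.3305, -17.8584,  -0.0003,   0.0039,  -0.    ]), 'tcp_pos': array([0.2127, 0.587 , 0.2304]), 'tool_rot': array([ 0.173 ,  0.9849, -0.0009, -0.0003]), 'force': array([ 0.774 , -0.3684, -0.2931]), 'ft_torque': array([ 0.0016, -0.0485, -0.0379]), 'gripper_force': 0.0, 'finger_gap': 0.9971533759753037}
0.0187
```

View pics/side0.png

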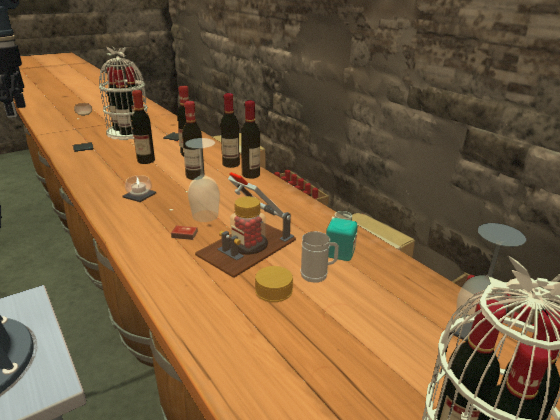

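View pics/top0.png

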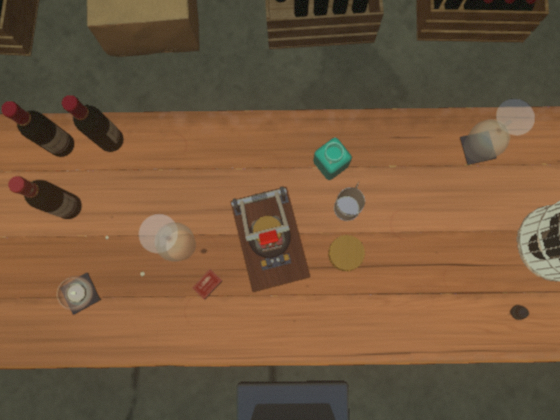

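The side view shows the jar with its gold cap in the clamp at (247,208), with the collar raised and its red tab at (237,178). In the top view the cap is at about (267,228) and the tab at (268,239).
Possible mix-ups:
- **Cap:** the gold cap on the jar at side (247,208), or the larger gold lid on the bar at side (273,283) / top (346,253).
- **Jar:** the cherry jar at side (247,225), or the turquoise one at side (341,239) / top (333,158).

I choose the smaller cap, the one on the jar. The glass is at top (175,240), the cup at (347,205) and the matchbox at (207,285).

```bash
python3 - <<'E'
import cv2, numpy as np
a=cv2.imread("pics/side0.png")[155:285,175:345]; b=cv2.imread("pics/top0.png")[175:305,190:360]
r=lambda x:cv2.resize(x,None,fx=4.4,fy=4.4,interpolation=cv2.INTER_CUBIC)
cv2.imwrite("pics/c_side.png",r(a));cv2.imwrite("pics/c_top.png",r(b))
E
```

```text
(no output)
```

View pics/c_side.png

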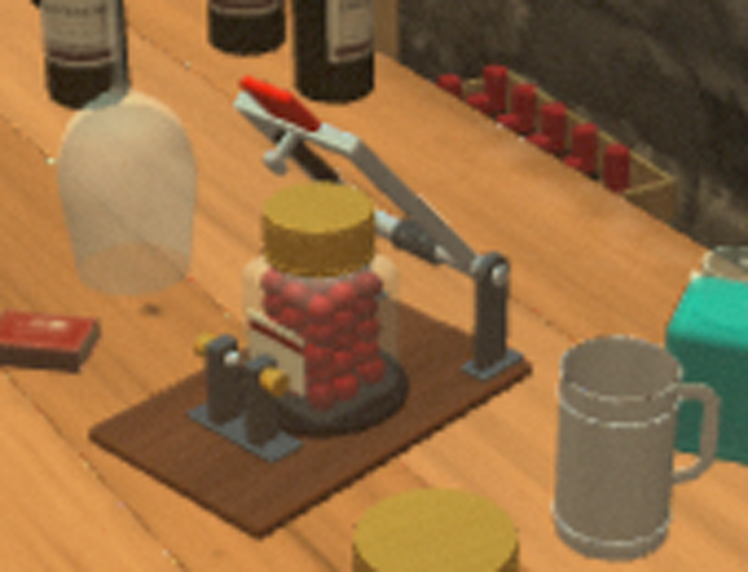

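View pics/c_top.png

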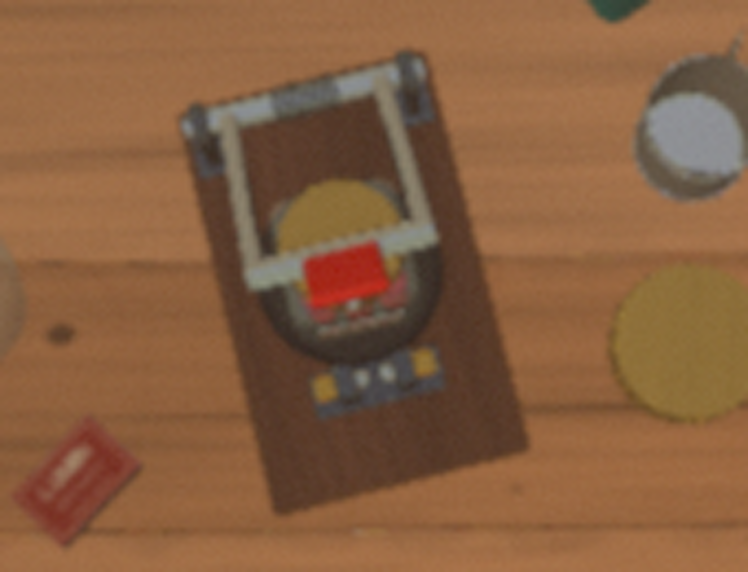

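The crops confirm the choice: the cap on the jar has its side-crop top ellipse at (319,213), and the open collar's red tab is at top-crop (346,275). The clamp is turned clockwise in the top image, with front corners at top-crop (278,515) and (528,450). The larger lid on the bar is the decoy.

```bash
cat > h.py <<'E'
import numpy as np
from station import *
from scipy.spatial.transform import Rotation as R
C={n:camera_params(n) for n in("side","top")}
def proj(n,p):
    c=C[n]; q=c["world_to_cam"]@np.append(p,1); return np.array([c["fx"]*q[0]/q[2]+c["cx"],c["fy"]*q[1]/q[2]+c["cy"]])
def hit(n,uv,z):
    c=C[n]; M=c["world_to_cam"]; r=M[:3,:3].T@np.array([(uv[0]-c["cx"])/c["fx"],(uv[1]-c["cy"])/c["fy"],1]); o=-M[:3,:3].T@M[:3,3]
    return o+r*(z-o[2])/r[2]
E
python3 - <<'E'
from h import *
from scipy.optimize import least_squares
np.set_printoptions(precision=4,suppress=True)
t=lambda x,y:np.array([x/4.4+190,y/4.4+175]); s=lambda x,y:np.array([x/4.4+175,y/4.4+155])
# params cx,cy,yaw,front board offset xf, collar
def model(p):
    def w(l): 
        c,sn=np.cos(p[2]),np.sin(p[2]); return np.array([p[0]+c*l[0]-sn*l[1],p[1]+sn*l[0]+c*l[1],l[2]])
    f=p[3]; b=f+.205; a=p[4]
    tab=[.078-.155*np.cos(a)-.005*np.sin(a)*-1*-1,0,.070+.155*np.sin(a)+.005*np.cos(a)]
    tab[0]=.078-.155*np.cos(a)+.005*np.sin(a)
    obs=[("top",t(278,515),[f,.064,.012]),("top",t(528,450),[f,-.064,.012]),
     ("side",s(260,537),[f,-.064,.012]),("side",s(92,436),[f,.064,.012]),("side",s(531,369),[b,-.064,.012]),
     ("side",s(319,212),[0,0,.1205]),("side",s(492,258),[.078,-.051,.081]),
     ("top",t(375,376),[-.055,0,.061]),("top",t(195,108),[.078,.051,.081]),("top",t(411,58),[.078,-.051,.081]),("top",t(346,275),tab)]
    return [(n,u,proj(n,w(l))) for n,u,l in obs],w,tab
r=least_squares(lambda p:np.concatenate([m[2]-m[1] for m in model(p)[0]]),[.5,.0,.2,-.11,.6],loss="soft_l1")
p=r.x; print(p)
m,w,tab=model(p)
for n,u,v in m: print(n,u,v-u)
print("tab",w(tab),"shut tab",w([-.077,0,.075]),"cap",w([0,0,.1075]), hit("side",s(319,212),.1205))
for n,uv,z in(("glass",(175,242),.15),("cup",(347,205),.08),("lid",(346,253),.02),("match",(207,285),.012)): print(n,hit("top",uv,z))
E
```

```text
[ 0.5665  0.0437  0.2398 -0.1082  0.8087]
top [253.1818 292.0455] [-0.1969  0.0155]
top [310.     277.2727] [ 1.5346 -0.3636]
side [234.0909 277.0455] [-1.3589 -2.0327]
side [195.9091 254.0909] [-2.4382 -2.2847]
side [295.6818 238.8636] [ 0.1551 -1.8631]
side [247.5    203.1818] [-0.445  -1.5782]
side [286.8182 213.6364] [ 0.3725 -1.0974]
top [275.2273 260.4545] [ 0.2936 -2.1206]
top [234.3182 199.5455] [0.8684 1.2053]
top [283.4091 188.1818] [0.0692 0.381 ]
top [268.6364 237.5   ] [ 0.9811 -0.1855]
tab [0.5419 0.0376 0.1856] shut tab [0.4917 0.0254 0.075 ] cap [0.5665 0.0437 0.1075] [0.5634 0.0366 0.1205]
glass [0.5392 0.2182 0.15  ]
cup [ 0.6187 -0.1168  0.08  ]
lid [ 0.5259 -0.118   0.02  ]
match [0.4621 0.1777 0.012 ]
```

```bash
python3 -m handwheel '[[[0,0,9.4,0,0,-0.01,0],[0,0,9.4,0,0,-0.01,0],[0,0,9.4,0,0,-0.01,0],[0,0,9.4,0,0,-0.01,0],[0,0,9.4,0,0,-0.01,0],[0,0,9.3,0,0,0,0],[0,0,0,0,0,0,0]]]' && python3 -m handwheel '[[[0,0,0,-0.051,0.0146,0,0],[0,0,0,-0.051,0.0146,0,0],[0,0,0,-0.051,0.0146,0,0],[0,0,0,-0.051,0.0146,0,0],[0,0,0,-0.051,0.0146,0,0],[0,0,0,-0.051,0.0146,0,0],[0,0,0,-0.051,0.0146,0,0],[0,0,0,-0.051,0.0146,0,0],[0,0,0,-0.051,0.0146,0,0],[0,0,0,-0.051,0.0146,0,0],[0,0,0,-0.051,0.0146,0,0],[0,0,0,-0.051,0.0146,0,0],[0,0,0,0,0,0,0],[0,0,0,0,0,0,0]]]'; cat >> h.py <<'E'
def loc(p,o=(.565,.041),yaw=.2398):
    d=np.array(p[:2])-o; c,s=np.cos(yaw),np.sin(yaw); return np.round([c*d[0]+s*d[1],-s*d[0]+c*d[1],p[2]],4)
def st():
    s=sense(); r=R.from_quat(s["tool_rot"]).as_matrix()
    print("loc x,y,z",loc(s["tcp_pos"]),"tooly yaw",np.degrees(np.arctan2(r[1,1],r[0,1])).round(2),"F",s["force"].round(1),"gap",round(s["finger_gap"],3),"gf",s["gripper_force"],"t",s["t"],"q",s["q"].round(2),"zt",r[:,2].round(3))
E
python3 -c "from h import *;st()"
```

```text
t: 0.98
tcp_pos: [0.2128, 0.5873, 0.2809]
tool_rot: [0.616, 0.787, -0.0, 0.0]
force: [-0.1, 0.7, 0.5]
finger_gap: -0.002
gripper_force: 0.0
t: 2.72
tcp_pos: [0.528, 0.0351, 0.2807]
tool_rot: [0.617, 0.787, -0.0, -0.001]
force: [-1.2, 0.7, 0.2]
finger_gap: -0.003
gripper_force: 0.0
loc x,y,z [-0.0373  0.003   0.2807] tooly yaw 13.82 F [-1.2  0.7  0.2] gap -0.003 gf 0.0 t 2.725 q [-0.15  0.34  1.61  0.    1.19 -0.39] zt [-0.002  0.001 -1.   ]
```

```bash
python3 -m handwheel '[[[0,0,0,-0.003,0,0.04,0],[0,0,0,0,0,0.04,0],[0,0,0,0,0,0.01,0],[0,0,0,0,0,0.009,0],[0,0,0,0,-0.01,0.012,0],[0,0,0,0,-0.009,0.011,0],[0,0,0,0,-0.007,0.013,0],[0,0,0,0,-0.007,0.013,0],[0,0,0,0,-0.005,0.014,0],[0,0,0,0,-0.004,0.014,0],[0,0,0,0,0,0,0]]]'; python3 - <<'E'
from h import *
import cv2
st()
a=snapshot("side")[155:285,175:305][:,:,::-1];b=snapshot("top")[175:305,190:320][:,:,::-1]
cv2.imwrite("pics/p1.png",cv2.resize(np.hstack([a,b]),None,fx=3,fy=3,interpolation=2))
E
```

```text
t: 4.1
tcp_pos: [0.4759, 0.0218, 0.1034]
tool_rot: [0.614, 0.789, -0.009, -0.01]
force: [-17.4, -14.1, 5.8]
finger_gap: -0.001
gripper_force: 10.4
loc x,y,z [-0.0911  0.0025  0.1034] tooly yaw 14.19 F [-17.4 -14.1   5.8] gap -0.001 gf 10.400478699593805 t 4.1 q [-0.19  0.55  1.89 -0.01  0.72 -0.42] zt [-0.028 -0.002 -1.   ]
```

View pics/p1.png

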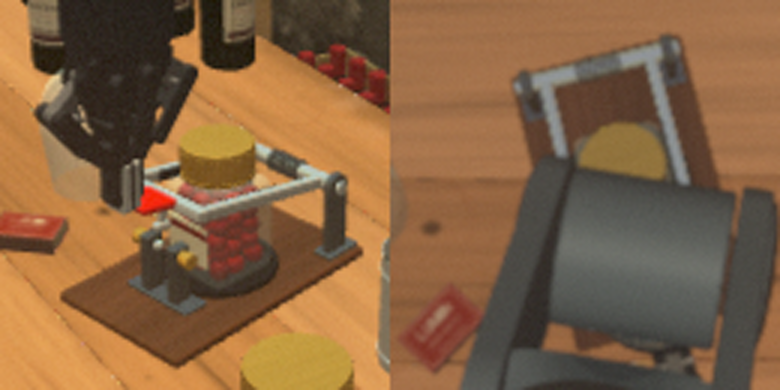

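The finger has slipped to the front edge of the tab (left half, about (140,200)), so the collar is only partly down. I'll back off, let the collar rise and press again farther in.

```bash
python3 -m handwheel '[[[0,0,0,0,-0.012,-0.005,0],[0,0,0,0,-0.018,-0.01,0],[0,0,0,0,-0.01,-0.03,0],[0,0,0,0,0,-0.04,0],[0,0,0,0,0,-0.045,0],[0,0,0,0,0.02,-0.01,0],[0,0,0,0,0,0,0]]]'; python3 - <<'E'
from h import *
import cv2
st()
a=snapshot("side")[145:275,175:305][:,:,::-1];b=snapshot("top")[175:305,190:320][:,:,::-1]
cv2.imwrite("pics/p2.png",cv2.resize(np.hstack([a,b]),None,fx=3,fy=3,interpolation=2))
E
```

```text
t: 5.08
tcp_pos: [0.4706, 0.0176, 0.2473]
tool_rot: [0.616, 0.787, 0.001, 0.002]
force: [-0.1, -0.0, -1.5]
finger_gap: 0.0
gripper_force: 0.0
loc x,y,z [-0.0972 -0.0003  0.2473] tooly yaw 13.88 F [-0.1 -0.  -1.5] gap 0.0 gf 0.0 t 5.075 q [-0.2   0.3   1.79  0.    1.05 -0.44] zt [ 0.005 -0.001 -1.   ]
```

View pics/p2.png

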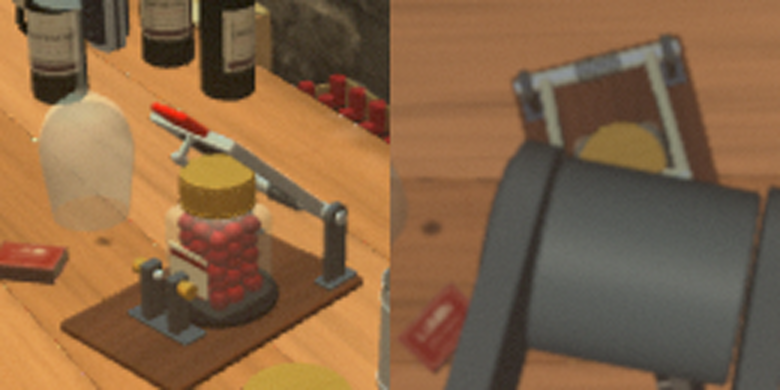

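The collar has sprung back up, with the tab at about (180,120) in the crop; the jar and cap look unchanged.

```bash
python3 - <<'E'
from h import *
c,s=np.cos(.2398),np.sin(.2398)
print("obs open (238,178.4), now (235,185)")
for a in (.3,.4,.5,.6,.7,.8,.9,1.0):
    l=[.078-.155*np.cos(a)+.005*np.sin(a),.07+.155*np.sin(a)+.005*np.cos(a)]
    print(a,np.round(l,3),[proj(n,[.565+c*l[0],.041+s*l[0],l[1]]).round(1) for n in("side","top")])
E
```

```text
obs open (238,178.4), now (235,185)
0.3 [-0.069  0.121] [array([223.8, 213.1]), array([277.7, 263.5])]
0.4 [-0.063  0.135] [array([225.6, 206.1]), array([276.8, 260.1])]
0.5 [-0.056  0.149] [array([227.9, 199.1]), array([275.7, 255.8])]
0.6 [-0.047  0.162] [array([230.6, 192.2]), array([274.4, 250.8])]
0.7 [-0.037  0.174] [array([233.9, 185.6]), array([272.9, 245.1])]
0.8 [-0.026  0.185] [array([237.5, 179.2]), array([271.2, 238.7])]
0.9 [-0.014  0.195] [array([241.5, 173.2]), array([269.4, 231.7])]
1.0 [-0.002  0.203] [array([245.8, 167.7]), array([267.5, 224.3])]
```

```bash
python3 -m handwheel '[[[0,0,0,0,0.035,0,0],[0,0,0,0,0.035,0,0],[0,0,0,0,0,0.02,0],[0,0,0,0,0,0.02,0],[0,0,0,0,0,0.015,0],[0,0,0,0,-0.005,0.009,0],[0,0,0,0,-0.005,0.009,0],[0,0,0,0,-0.005,0.006,0],[0,0,0,0,-0.005,0.006,0],[0,0,0,0,-0.005,0.006,0],[0,0,0,0,-0.004,0.007,0],[0,0,0,0,-0.004,0.007,0],[0,0,0,0,-0.003,0.007,0],[0,0,0,0,-0.003,0.007,0],[0,0,0,0,-0.003,0.007,0],[0,0,0,0,0,0,0]]]'; python3 - <<'E'
from h import *
import cv2
st()
a=snapshot("side")[155:285,175:305][:,:,::-1];b=snapshot("top")[175:305,190:320][:,:,::-1]
cv2.imwrite("pics/p3.png",cv2.resize(np.hstack([a,b]),None,fx=3,fy=3,interpolation=2))
E
```

```text
t: 7.18
tcp_pos: [0.4956, 0.0239, 0.1186]
tool_rot: [0.617, 0.787, -0.001, -0.001]
force: [-0.7, -0.6, -0.1]
finger_gap: -0.001
gripper_force: 0.3
loc x,y,z [-7.150e-02 -1.000e-04  1.186e-01] tooly yaw 13.77 F [-0.7 -0.6 -0.1] gap -0.001 gf 0.2566996371933783 t 7.175 q [-0.18  0.54  1.85 -0.    0.75 -0.42] zt [-0.002  0.    -1.   ]
```

View pics/p3.png

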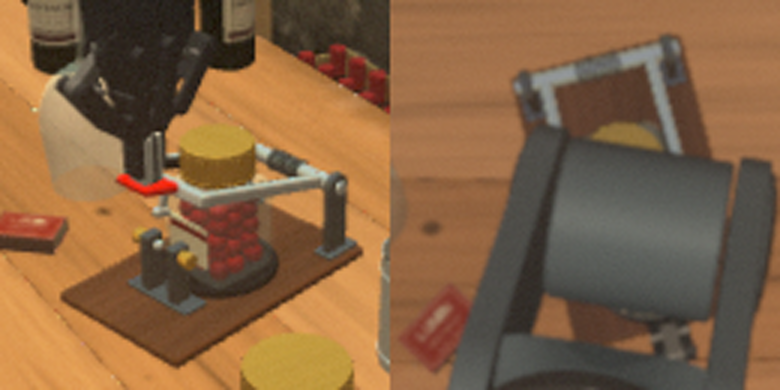

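The fingertips now sit on the middle of the red tab, at (145,183) in the crop. I'll keep pressing down.

```bash
python3 -m handwheel '[[[0,0,0,0,-0.002,0.007,0],[0,0,0,0,-0.002,0.007,0],[0,0,0,0,-0.001,0.007,0],[0,0,0,0,-0.001,0.007,0],[0,0,0,0,0,0.006,0],[0,0,0,0,0,0.005,0],[0,0,0,0,0,0.003,0],[0,0,0,0,0,0.002,0],[0,0,0,0,0,0,0]]]'; python3 -c "from h import *;st()"
```

```text
t: 8.4
tcp_pos: [0.4902, 0.0226, 0.075]
tool_rot: [0.617, 0.787, -0.0, -0.001]
force: [-1.3, 0.2, 1.7]
finger_gap: 0.001
gripper_force: 0.6
loc x,y,z [-0.077  -0.0001  0.075 ] tooly yaw 13.77 F [-1.3  0.2  1.7] gap 0.001 gf 0.6182867777533829 t 8.4 q [-0.18  0.61  1.89  0.    0.63 -0.42] zt [-0.001  0.    -1.   ]
```

```bash
python3 -m handwheel '[[[0,0,0,0,0,0.001,0],[0,0,0,0,0,0.001,0],[0,0,0,0,0,0.001,0],[0,0,0,0,0,0,0]]]'; python3 -m handwheel '[[[0,0,0,0,0,0.001,0],[0,0,0,0,0,0.001,0],[0,0,0,0,0,0,0]]]'
```

```text
t: 8.9
tcp_pos: [0.4903, 0.0225, 0.0726]
tool_rot: [0.617, 0.787, -0.0, -0.0]
force: [-3.0, 0.2, 6.3]
finger_gap: 0.002
gripper_force: 3.3
t: 9.28
tcp_pos: [0.4903, 0.0226, 0.0711]
tool_rot: [0.617, 0.787, -0.0, -0.0]
force: [-3.1, 0.6, 9.8]
finger_gap: 0.001
gripper_force: 5.2
```

```bash
for i in 1 2; do python3 -m handwheel '[[[0,0,0,0,0,0.001,0],[0,0,0,0,0,0.001,0],[0,0,0,0,0,0.001,0],[0,0,0,0,0,0,0]]]'; done
```

```text
t: 9.78
tcp_pos: [0.4904, 0.0226, 0.0687]
tool_rot: [0.617, 0.787, 0.0, 0.0]
force: [-4.5, 0.4, 15.0]
finger_gap: 0.002
gripper_force: 7.9
t: 10.28
tcp_pos: [0.4905, 0.0226, 0.0663]
tool_rot: [0.617, 0.787, 0.0, 0.0]
force: [-5.1, 0.1, 22.1]
finger_gap: 0.001
gripper_force: 10.7
```

```bash
python3 -m handwheel '[[[0,0,0,0,0,0.001,0],[0,0,0,0,0,0.001,0],[0,0,0,0,0,0.001,0],[0,0,0,0,0,0.001,0],[0,0,0,0,0,0,0]]]'; python3 -m handwheel '[[[0,0,0,0,0,-0.02,0],[0,0,0,0,0,-0.03,0],[0,0,0,0,0,-0.04,0],[0,0,0,0,-0.03,-0.05,0.5],[0,0,0,0,-0.03,-0.03,1],[0,0,0,0,0,0,1],[0,0,0,0,0,0,1]]]'; python3 - <<'E'
from h import *
import cv2
st()
a=snapshot("side")[155:285,175:305][:,:,::-1];b=snapshot("top")[175:305,190:320][:,:,::-1]
cv2.imwrite("pics/p4.png",cv2.resize(np.hstack([a,b]),None,fx=3,fy=3,interpolation=2))
E
```

```text
t: 10.9
tcp_pos: [0.4906, 0.0226, 0.0631]
tool_rot: [0.617, 0.787, 0.0, 0.001]
force: [-6.5, 0.3, 28.5]
finger_gap: 0.001
gripper_force: 14.3
t: 11.78
tcp_pos: [0.4332, 0.0081, 0.23]
tool_rot: [0.617, 0.787, 0.0, 0.0]
force: [0.1, 1.0, 1.2]
finger_gap: 0.85
gripper_force: 0.0
loc x,y,z [-0.1359 -0.0006  0.23  ] tooly yaw 13.76 F [0.1 1.  1.2] gap 0.85 gf 0.0 t 11.775 q [-0.24  0.27  1.89  0.    0.98 -0.48] zt [ 0.001 -0.    -1.   ]
```

View pics/p4.png

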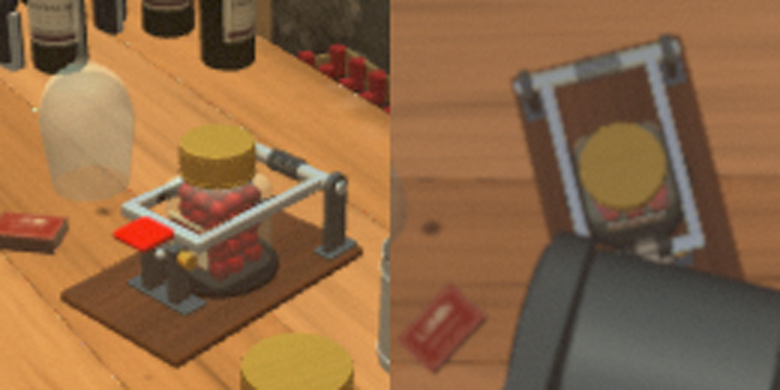

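```bash
python3 - <<'E'
from h import *
np.set_printoptions(precision=4,suppress=True)
c,s=np.cos(.2398),np.sin(.2398)
for a in(0,.03,.06,.1):
    l=[.078-.155*np.cos(a)+.005*np.sin(a),.07+.155*np.sin(a)+.005*np.cos(a)]
    print(a,proj("side",[.565+c*l[0],.041+s*l[0],l[1]]))
t=(232.5/3+190,165/3+175); u=(217/3+175,139/3+155)
print(hit("top",t,.1205),hit("side",u,.1205),[loc(hit(n,x,.1205)) for n,x in(("top",t),("side",u))])
E
```

```text
0 [221.8039 233.2134]
0.03 [221.7818 231.304 ]
0.06 [221.809  229.3656]
0.1 [221.9223 226.7395]
[0.5639 0.0442 0.1205] [0.5677 0.0444 0.1205] [array([-0.0003,  0.0034,  0.1205]), array([0.0035, 0.0027, 0.1205])]
```

The collar is shut: the tab at side (222.7,233.3) matches the prediction for 0 rad. The cap is at about (0.565, 0.0445), so I'll move over it and lower the open gripper.

```bash
python3 -m handwheel '[[[0,0,0,0.0036,0.045,0,1],[0,0,0,0,0.046,0,1],[0,0,0,0,0.046,0,1],[0,0,0,0,0,0.03,1],[0,0,0,0,0,0.03,1],[0,0,0,0,0,0.02,1],[0,0,0,0,0,0.02,1],[0,0,0,0,0,0.015,1],[0,0,0,0,0,0.01,1],[0,0,0,0,0,0.008,1],[0,0,0,0,0,0.005,1],[0,0,0,0,0,0.003,1],[0,0,0,0,0,0,1]]]'; python3 -c "from h import *;st()"
```

```text
t: 13.5
tcp_pos: [0.5648, 0.0442, 0.0895]
tool_rot: [0.617, 0.787, 0.0, 0.0]
force: [-0.2, 0.4, 0.0]
finger_gap: 0.998
gripper_force: 0.0
loc x,y,z [0.0005 0.0032 0.0895] tooly yaw 13.77 F [-0.2  0.4  0. ] gap 0.998 gf 0.0 t 13.5 q [-0.12  0.65  1.7   0.    0.79 -0.36] zt [ 0. -0. -1.]
```

```bash
python3 -m handwheel '[[[0,0,0,0,0,0.002,1],[0,0,0,0,0,0,0],[0,0,0,0,0,0,0],[0,0,0,0,0,0,0],[0,0,0,0,0,0,0],[0,0,0,0,0,0,0]]]' 20; python3 -c "from h import *;st()"
```

```text
t: 14.25
tcp_pos: [0.5652, 0.0443, 0.0876]
tool_rot: [0.617, 0.787, 0.0, 0.001]
force: [1.4, 0.5, 2.4]
finger_gap: 0.65
gripper_force: 24.4
loc x,y,z [0.001  0.0032 0.0876] tooly yaw 13.77 F [1.4 0.5 2.4] gap 0.65 gf 24.416924818044947 t 14.25 q [-0.12  0.65  1.7   0.    0.79 -0.36] zt [ 0.001 -0.    -1.   ]
```

```bash
python3 -m handwheel '[[[0,0,0,0,0,0,0],[0,0,0,0,0,0,0],[0,0,0,0,0,0,0],[0,0,-2.5,0,0,-0.0001,0],[0,0,-2.5,0,0,-0.0001,0],[0,0,-2.5,0,0,-0.0001,0],[0,0,-2.5,0,0,-0.0001,0],[0,0,-2.5,0,0,-0.0001,0],[0,0,-2.5,0,0,-0.0001,0],[0,0,-2.5,0,0,-0.0001,0],[0,0,-2.5,0,0,-0.0001,0]]]' 90; python3 -c "from h import *;st();print(sense()['ft_torque'])"
```

```text
t: 15.62
tcp_pos: [0.5643, 0.0443, 0.0883]
tool_rot: [0.471, 0.882, 0.0, -0.0]
force: [-0.1, 0.5, 4.0]
finger_gap: 0.637
gripper_force: 93.6
loc x,y,z [0.0001 0.0034 0.0883] tooly yaw 33.77 F [-0.1  0.5  4. ] gap 0.637 gf 93.59613528940827 t 15.625 q [-0.12  0.65  1.7   0.    0.79 -0.71] zt [-0.001  0.    -1.   ]
[ 0.02945617 -0.03282609 -0.28221402]
```

```bash
python3 -m handwheel '[[[0,0,-2.5,0,0,-0.0001,0],[0,0,-2.5,0,0,-0.0001,0],[0,0,-2.5,0,0,-0.0001,0],[0,0,-2.5,0,0,-0.0001,0],[0,0,-2.5,0,0,-0.0001,0],[0,0,-2.5,0,0,-0.0001,0],[0,0,-2.5,0,0,-0.0001,0],[0,0,-2.5,0,0,-0.0001,0]]]'; python3 -c "from h import *;st();print(sense()['ft_torque'])"; python3 -m handwheel '[[[0,0,-2.5,0,0,-0.0001,0],[0,0,-2.5,0,0,-0.0001,0],[0,0,-2.5,0,0,-0.0001,0],[0,0,-2.5,0,0,-0.0001,0],[0,0,-2.5,0,0,0,0],[0,0,-2.5,0,0,0,0],[0,0,-2.5,0,0,0,0],[0,0,0,0,0,0,0]]]'; python3 -c "from h import *;st();print(sense()['ft_torque'])"
```

```text
t: 16.62
tcp_pos: [0.5648, 0.0441, 0.089]
tool_rot: [0.311, 0.951, 0.0, 0.0]
force: [0.5, 0.3, 3.0]
finger_gap: 0.633
gripper_force: 93.9
loc x,y,z [0.0005 0.003  0.089 ] tooly yaw 53.8 F [0.5 0.3 3. ] gap 0.633 gf 93.90425078105181 t 16.625 q [-0.12  0.65  1.7  -0.    0.79 -1.06] zt [ 0. -0. -1.]
[-0.01524433 -0.10531721 -0.20977244]
t: 17.62
tcp_pos: [0.5647, 0.044, 0.0895]
tool_rot: [0.163, 0.987, -0.0, 0.0]
force: [0.2, -0.5, 4.5]
finger_gap: 0.635
gripper_force: 94.1
loc x,y,z [0.0004 0.003  0.0895] tooly yaw 71.25 F [ 0.2 -0.5  4.5] gap 0.635 gf 94.08485731109977 t 17.625 q [-0.12  0.65  1.7  -0.    0.79 -1.36] zt [ 0. -0. -1.]
[-0.08069398 -0.03975161 -0.00270837]
```

The torque has fallen from 0.28 to 0 N m, so the threads have let go. I'll lift straight up, slowly at first.

```bash
python3 -m handwheel '[[[0,0,0,0,0,-0.001,0],[0,0,0,0,0,-0.001,0],[0,0,0,0,0,-0.002,0],[0,0,0,0,0,-0.002,0],[0,0,0,0,0,0,0]]]'; python3 -c "from h import *;st()"
```

```text
t: 18.25
tcp_pos: [0.5646, 0.0443, 0.0954]
tool_rot: [0.163, 0.987, 0.0, -0.0]
force: [0.3, 0.8, -0.7]
finger_gap: 0.636
gripper_force: 94.6
loc x,y,z [0.0004 0.0033 0.0954] tooly yaw 71.27 F [ 0.3  0.8 -0.7] gap 0.636 gf 94.56597128883004 t 18.25 q [-0.12  0.64  1.69  0.    0.81 -1.36] zt [-0.  0. -1.]
```

Lifting meets no load (-0.7 N), so the jar isn't coming up with the cap.

```bash
python3 -m handwheel '[[[0,0,0,0,0,-0.004,0],[0,0,0,0,0,-0.005,0],[0,0,0,0,0,-0.005,0],[0,0,0,0,0,-0.005,0],[0,0,0,0,0,-0.005,0],[0,0,0,0,0,-0.005,0],[0,0,0,0,0,-0.004,0],[0,0,0,0,0,-0.002,0],[0,0,0,0,0,0,0],[0,0,0,0,0,0,0],[0,0,0,0,0,0,0],[0,0,0,0,0,0,0]]]'; python3 - <<'E'
from h import *
import cv2
st()
a=snapshot("side")[135:285,175:325][:,:,::-1];b=snapshot("top")[165:315,190:340][:,:,::-1]
cv2.imwrite("pics/p5.png",cv2.resize(np.hstack([a,b]),None,fx=2.6,fy=2.6,interpolation=2))
E
```

```text
t: 19.75
tcp_pos: [0.5646, 0.0443, 0.1302]
tool_rot: [0.163, 0.987, -0.0, -0.0]
force: [0.3, -1.0, -0.7]
finger_gap: 0.638
gripper_force: 94.6
loc x,y,z [0.0004 0.0033 0.1302] tooly yaw 71.27 F [ 0.3 -1.  -0.7] gap 0.638 gf 94.56681685522199 t 19.75 q [-0.12  0.59  1.67 -0.    0.88 -1.36] zt [-0.  0. -1.]
```

View pics/p5.png

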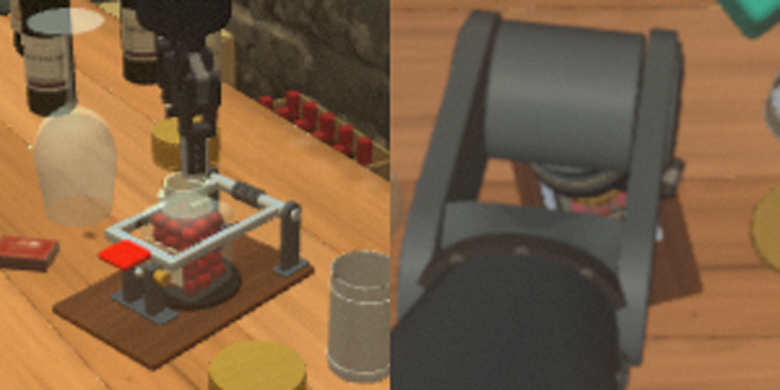

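The cap is held level between the fingers at crop (183,143). The open jar mouth is below it at (187,188), the collar is shut with the tab at (125,253), and the glass, cup and matchbox are undisturbed. I'm handing in.

```bash
python3 -c "from station import *;print(sign_off())"
```

```text
the job is handed in; nothing more can be done
None
```

The job is handed in at about 20 s of the 58 s allowed: collar shut on the second press (the first slipped off the tab), cap unscrewed about 57° and held level roughly 23 mm above the open jar, which still stands in the clamp; `sign_off()` returned no verdict.

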